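# Rack the hollow punches by size

### The job

Stand the four hollow punches on the rack's four cork pads in order of size, the smallest on the pad next to the red block and the largest on the pad farthest from it, each upright, cutter down as it stands now, and centred on its pad. Don't knock any punch over, and leave the amber jar where it is.

Things in the scene. Friction and masses are not known exactly. Their poses are not given: they have to be found in the camera images.
- punch_s_mid (a point): The smallest hollow punch, standing upright, loose: a dark steel round cutter 26 mm in diameter and 28 mm tall with a bright steel shank on top, 20 mm in diameter and 40 mm long, on the same axis; 68 mm tall over all. The point is on its axis half-way up (34 mm above its foot); z is its axis, up. 0.08 to 0.55 kg.
- punch_m_mid (a point): The second smallest hollow punch, standing upright, loose: a dark steel round cutter 38 mm in diameter and 38 mm tall with a bright steel shank on top, 20 mm in diameter and 40 mm long, on the same axis; 78 mm tall over all. The point is on its axis half-way up (39 mm above its foot); z is its axis, up. 0.08 to 0.55 kg.
- punch_l_mid (a point): The second largest hollow punch, standing upright, loose: a dark steel round cutter 50 mm in diameter and 48 mm tall with a bright steel shank on top, 20 mm in diameter and 40 mm long, on the same axis; 88 mm tall over all. The point is on its axis half-way up (44 mm above its foot); z is its axis, up. 0.08 to 0.55 kg.
- punch_xl_mid (a point): The largest hollow punch, standing upright, loose: a dark steel round cutter 62 mm in diameter and 58 mm tall with a bright steel shank on top, 20 mm in diameter and 40 mm long, on the same axis; 98 mm tall over all. The point is on its axis half-way up (49 mm above its foot); z is its axis, up. 0.08 to 0.55 kg.
- pad_a: Round cork pad, 64 mm in diameter, fixed on the dark teal rack board; an end pad, next to pad_b. All four look alike and stand 75 mm apart in a straight row in the order a, b, c, d. Origin: centre of its underside, 18 mm above the bench; its top is 20 mm above the bench. Its y axis runs along the row, from a to d. The board is 100 x 390 mm, 18 mm thick, fixed.
- pad_b: Round cork pad, 64 mm in diameter, fixed on the dark teal rack board; between pad_a and pad_c. All four look alike and stand 75 mm apart in a straight row in the order a, b, c, d. Origin: centre of its underside, 18 mm above the bench; its top is 20 mm above the bench. Its y axis runs along the row, from a to d. The board is 100 x 390 mm, 18 mm thick, fixed.
- pad_c: Round cork pad, 64 mm in diameter, fixed on the dark teal rack board; between pad_b and pad_d. All four look alike and stand 75 mm apart in a straight row in the order a, b, c, d. Origin: centre of its underside, 18 mm above the bench; its top is 20 mm above the bench. Its y axis runs along the row, from a to d. The board is 100 x 390 mm, 18 mm thick, fixed.
- pad_d: Round cork pad, 64 mm in diameter, fixed on the dark teal rack board; the other end pad, next to pad_c. All four look alike and stand 75 mm apart in a straight row in the order a, b, c, d. Origin: centre of its underside, 18 mm above the bench; its top is 20 mm above the bench. Its y axis runs along the row, from a to d. The board is 100 x 390 mm, 18 mm thick, fixed.
- red_block: Red block, 80 x 22 x 22 mm, fixed on the board across one end of the row (a grey one like it is at the other end), 62.5 mm from the centre of the nearest pad, either pad_a or pad_d. Origin: centre of its underside; its y axis runs along the row. Its top is 40 mm above the bench.
- jar: Amber glass jar with a white cap, 60 mm in diameter, 80 mm tall, loose, standing on the bench beside the rack's end, to the robot's right: a bystander. Origin: centre of its foot.
There are look-alikes about, which are no part of the job. What is shaped like the part that bears punch_l_mid but yellow is not meant.

How it is judged:
At the end, for the whole second after the job is handed in: Counted from the red block, the pads carry the 26, 38, 50 and 62 mm punches in that order; each punch's axis is within 12 mm of its pad's centre, it stands on the pad (within 5 mm in height), upright within 0.12 rad, released and at rest (((horizontal distance between red_block and pad_a below 0.1 m and horizontal distance between punch_s_mid and pad_a below 0.012 m and z of punch_s_mid in the frame of pad_a below 0.041 m and horizontal distance between punch_m_mid and pad_b below 0.012 m and z of punch_m_mid in the frame of pad_b below 0.046 m and horizontal distance between punch_l_mid and pad_c below 0.012 m and z of punch_l_mid in the frame of pad_c below 0.051 m and horizontal distance between punch_xl_mid and pad_d below 0.012 m and z of punch_xl_mid in the frame of pad_d below 0.056 m) or (horizontal distance between red_block and pad_d below 0.1 m and horizontal distance between punch_s_mid and pad_d below 0.012 m and z of punch_s_mid in the frame of pad_d below 0.041 m and horizontal distance between punch_m_mid and pad_c below 0.012 m and z of punch_m_mid in the frame of pad_c below 0.046 m and horizontal distance between punch_l_mid and pad_b below 0.012 m and z of punch_l_mid in the frame of pad_b below 0.051 m and horizontal distance between punch_xl_mid and pad_a below 0.012 m and z of punch_xl_mid in the frame of pad_a below 0.056 m)) and angle between each of punch_s_mid, punch_m_mid, punch_l_mid, punch_xl_mid's own z axis and vertical below 0.12 rad and linear speed of each of punch_s, punch_m, punch_l, punch_xl below 0.02 m/s); the robot touches nothing.
It fails at once if a punch is knocked over (tilted more than 0.7 rad) (angle between any of punch_s_mid, punch_m_mid, punch_l_mid, punch_xl_mid's own z axis and vertical above 0.7 rad).
It fails at once if the jar is moved more than 30 mm (distance of jar from where it was at the start of the episode above 0.03 m).
It also fails if it takes over 106 s, if anything falls off the work surface, if the arm or the gripper's body presses on something with over 40 N, if the wrist force passes 120 N, or if a joint passes its speed limit or range.

### The arm

A 7-joint arm with a two-finger parallel gripper is mounted at the origin on the work surface. World frame = base frame: x ahead of the robot, y to its left, z up, the work surface at z = 0. Lengths are in m, angles in rad, forces in N, time in s.
With the tool pointing down it reaches from about 0.4 to 0.9 m from the base axis. Payload 5.6 kg.
Tool frame: the origin (TCP) lies between the finger pads; the fingertips stand 19 mm ahead of it and the grasp point (between the pads) is the TCP; z points along the fingers, y is the direction in which the jaws open and shut (so a half turn about z gives the same grasp; the last joint's range is limited). The gripper opens to 92 mm and grips with 3 to 60 N. Pads are 20 mm wide; open, the fingers measure 128 mm over their backs; the gripper's body (75 mm by 189 mm) begins 69 mm behind the grasp point.
Start: joints at [1.119, 0.468, -0.012, 1.603, 0.006, 1.071, -0.056], TCP at [0.258, -0.596, 0.234] pointing down, gripper open.
Joint ranges: [-2.53, 2.53], [-0.31, 2.02], [-1.57, 1.55], [0.28, 2.44], [-1.29, 4.43], [0.15, 1.84], [-2.92, 2.92]. Speed limits (rad/s): [2.57, 2.57, 3.14, 3.14, 3.14, 3.14, 3.14].

### API

Orientations are given as a unit quaternion [x, y, z, w].
In Python, from rig import * gives the robot as it stands. The module is installed in compiled form; this text tells all that it offers.
- The arm moves only by the tool servo_tool, never from a script. Its argument "deltas" is a list of rows, each a list of 7 numbers: the shift along the tool's x, y, z in m, then the turn, a rotation vector about the tool's x, y, z in degrees, then the finger opening in m, from 0 to 0.0919. A call has 1 to 12 rows; each row shifts and turns the pose as measured when the row begins, along the tool's axes as they then stand; what a row does not reach is not made up. A row lasts 1/8 s, in which the tool goes at most 62.5 mm and 10.7 degrees, less where a joint would pass 70% of its speed; a pose out of reach is approached as far as the arm can. A call with a gripper value outside its range is refused whole. The fingers move at their own pace and stop on an object; "squeeze" is the grip in N (left out, the last holds). Time passes only in rows, so rows that do not move let the fingers close. It gives the time, the measured TCP pose, the force and the opening at its end, in the units of the state.
- get_state(): the state, without advancing time (a new reading comes with each control period).
- grab_frame(name): name is "scene" or "top" or "wrist"; returns a dict with "image" (400x640x3 uint8, blue, green, red), "z_map" (400x640 float32, m along the optical axis (not along the pixel's ray), 0 where there is no reading), "fx", "fy", "cx", "cy" (pixels), "k1" (the pictures are not rectified: a ray, as slopes to the right and down, at radius r is drawn at 1 + k1 r^2 times it, then the intrinsics apply), "R" (3x3) and "t" (3): a world point X has camera coordinates R X + t; the wrist camera has in their place "tool_from_camera" (4x4, takes a point from camera to tool coordinates, whose origin is the TCP and whose axes are the flange's). Camera axes: x right, y down, z forward; pixel columns grow to the right and rows downward; lengths in m; the calibration is good to about 2 mm. A picture is of the moment at which its call begins: read the wrist's pose just before it.
- finish_job(): hands the job in, once; it reports no verdict.
The state is a dict: "time_s": time; "joints": joint angles; "dq": joint speeds; "joint_torque": joint torques, N m; "ee_pos": TCP position; "orientation": TCP orientation; "force": force on the tool from outside, world axes, zero at the start; "moment": the same for the moment, N m; "grip_width": opening from 0.0 (shut) to 1.0 (fully open).
Only numpy, scipy, OpenCV 4.12 (cv2) and the standard library are available. Lean on these libraries where they do the work, as an engineer would, in place of code of your own. Each camera call takes 0.05 s, during which the arm holds its last target.

## Working session

There is one attempt and no reset: what is moved stays moved. The work goes in short steps, Python scripts to look and compute and a tool call to move; the robot and the scene stay as the last step left them, time stands still between calls to the robot, and variables do not carry over. Pictures are saved under pics/ and viewed, and the job is handed in when it is done.

Besides the shell and the picture viewer there is one more tool, called after ">>>" as a command line: name --pt "numbers of a row" for each row, then --argument value for the rest. servo_tool: Moves the arm, as the interface text tells. Its arguments: {"type":"object","properties":{"deltas":{"type":"array"},"squeeze":{"type":"number"}},"required":["deltas"]}

```bash
mkdir -p pics
cat > h.py <<'E'
from rig import *
import numpy as np, cv2
def shot(n,tag):
    s=get_state(); f=grab_frame(n); cv2.imwrite(f'pics/{tag}.png',f['image']); np.savez(f'{tag}.npz',**{k:v for k,v in f.items()},ee=s['ee_pos'],q=s['orientation'])
    return f
E
python3 - <<'E'
from h import *
s=get_state(); print(s['time_s'],s['ee_pos'],s['orientation'],s['grip_width'],s['force'])
for n in('top','scene'):
    f=shot(n,n+'0'); print({k:f[k] for k in('fx','fy','cx','cy','k1','R','t')})
E
```

```text
0.0 [ 0.25810508 -0.59593925  0.23261253] [ 9.79184787e-01  2.02968764e-01 -2.53341688e-04 -8.76777490e-04] 0.9952138540204636 [-0.83473975  0.01773623 -0.54879468]
{'fx': 400.73314290585256, 'fy': 400.73314290585256, 'cx': 322.0503353719086, 'cy': 193.46160520888384, 'k1': -0.08524119102336684, 'R': array([[-0.06907631, -0.99760183, -0.00436508],
       [-0.97513096,  0.06844273, -0.21079659],
       [ 0.21058983, -0.01030453, -0.9775202 ]]), 't': array([-0.00700539,  0.533416  ,  0.97855644])}
{'fx': 501.10303107819146, 'fy': 501.10303107819146, 'cx': 322.4799142406721, 'cy': 201.47505954083312, 'k1': -0.14159887179286876, 'R': array([[ 0.45692771,  0.88947994,  0.00651904],
       [ 0.53099569, -0.26687921, -0.80425063],
       [-0.71362501,  0.37094598, -0.59425452]]), 't': array([-0.18973204, -0.22090979,  1.55924529])}
```

View pics/top0.png

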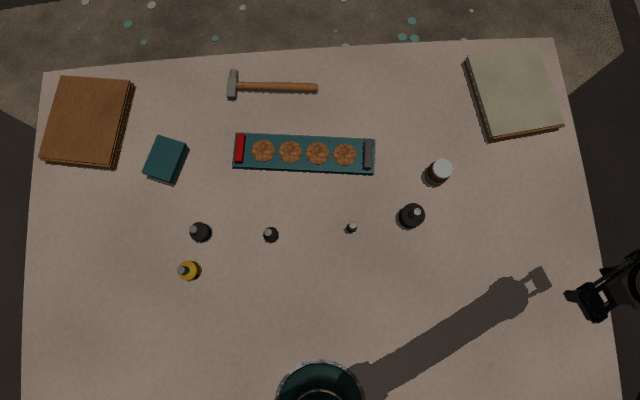

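View pics/scene0.png

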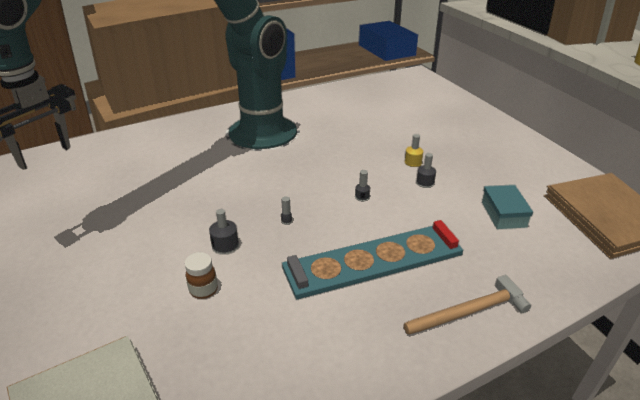

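The top view shows the red block at (239,148) and the pads at x of about 263, 290, 317 and 345. The punches are L (200,232), M (270,235), S (351,227) and XL (411,215), with the jar at (438,172) and the yellow look-alike at (188,271).

```bash
cat >> h.py <<'E'
def ray(f,u,v):
    K=np.array([[f['fx'],0,f['cx']],[0,f['fy'],f['cy']],[0,0,1.]])
    p=cv2.undistortPoints(np.array([[[u,v]]],float),K,np.array([float(f['k1']),0,0,0]))[0,0]
    if 'R' in f:
        R=f['R'];t=f['t']; return -R.T@t, R.T@np.array([p[0],p[1],1])
def onz(f,u,v,z):
    o,d=ray(f,u,v); return o+d*(z-o[2])/d[2]
def proj(f,X):
    c=f['R']@X+f['t'];x,y=c[0]/c[2],c[1]/c[2];k=1+f['k1']*(x*x+y*y)
    return f['fx']*x*k+f['cx'],f['fy']*y*k+f['cy']
E
python3 - <<'E'
from h import *
f=dict(np.load('top0.npz')); im=f['image']; hsv=cv2.cvtColor(im,cv2.COLOR_BGR2HSV)
def blobs(m,lo,name,z,mn=40):
    n,l,s,c=cv2.connectedComponentsWithStats(m.astype(np.uint8))
    for i in range(1,n):
        if s[i,4]>mn and lo(c[i]): print(name,c[i].round(1),s[i],onz(f,*c[i],z).round(4))
H,S,V=[hsv[...,i].astype(int) for i in range(3)]
inb=lambda c:225<c[0]<385 and 125<c[1]<180
blobs(((H<22)&(S>90)&(V>70)),inb,'cork/red',.02)
blobs(((H<5)|(H>174))&(S>150)&(V>70),inb,'red',.04)
# detail crops
tiles=[]
for (u,v) in [(351,227),(270,235),(200,232),(411,215),(304,154),(438,172)]:
    tiles.append(cv2.resize(im[v-20:v+20,u-20:u+20],(260,260),interpolation=cv2.INTER_NEAREST))
cv2.imwrite('pics/crops0.png',np.vstack([np.hstack(tiles[:3]),np.hstack(tiles[3:])]))
E
```

```text
cork/red [238.8 146.7] [234 133  10  28 212] [0.6875 0.1759 0.02  ]
cork/red [262.8 150. ] [252 140  23  22 386] [0.6729 0.1098 0.02  ]
cork/red [289.8 151.3] [279 141  23  22 390] [0.6639 0.0355 0.02  ]
cork/red [317.1 152.7] [306 142  23  22 393] [ 0.6546 -0.0387  0.02  ]
cork/red [344.3 154.1] [333 144  23  21 392] [ 0.6454 -0.1129  0.02  ]
red [238.8 147.1] [234 134  10  27 206] [0.6792 0.172  0.04  ]
```

View pics/crops0.png

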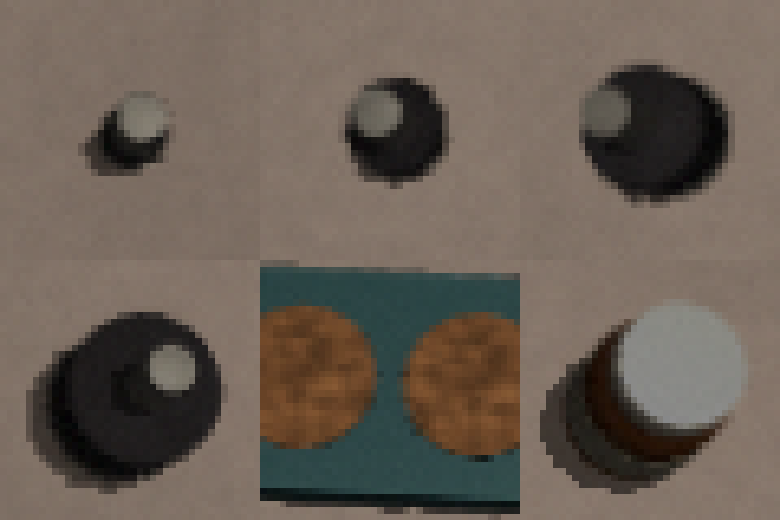

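The crops show the shank tops clearly. Now I'll segment them in both views.

Run:
```python
from h import *
ft=dict(np.load('top0.npz')); fs=dict(np.load('scene0.npz'))
P={'s':(352,225,.068),'m':(268,233,.078),'l':(193,229,.088),'xl':(415,211,.098),'jar':(441,167,.08)}
for n,(u,v,z) in P.items():
    g=cv2.cvtColor(ft['image'],cv2.COLOR_BGR2LAB); r=16 if n=='jar' else 9
    w=ft['image'][v-r:v+r+1,u-r:u+r+1].astype(int)
    # grey-bright, less red than table: r-b
    rb=w[...,2]-w[...,0]; m=((w[...,1]>90)&(rb<18)).astype(np.uint8)
    k,l,s,c=cv2.connectedComponentsWithStats(m); i=1+np.argmax(s[1:,4])
    p=c[i]+[u-r,v-r]; X=onz(ft,*p,z)
    zm=ft['z_map'][int(round(p[1])),int(round(p[0]))]
    print(n,p.round(1),s[i],X.round(4),'zmap',zm,'exp',(ft['R']@X+ft['t'])[2].round(3),'scene px',np.round(proj(fs,X),1), 'foot scene',np.round(proj(fs,X*[1,1,0]),1))
sc=fs['image'].copy()
tiles=[]
for n,(u,v,z) in P.items():
    pass
cv2.imwrite('pics/sc_crop0.png',cv2.resize(sc[120:310,180:450],(800,563),interpolation=cv2.INTER_NEAREST))
```

```text
s [352.2 224. ] [ 7  5  7  8 26] [ 0.4456 -0.1141  0.068 ] zmap 1.0098408 exp 1.007 scene px [284.8 197.8] foot scene [285.9 220.8]
m [267.6 231.6] [ 6  5  7  7 35] [0.4397 0.0979 0.078 ] zmap 0.9968901 exp 0.994 scene px [362.5 170.6] foot scene [360.9 196.2]
l [193.8 228.6] [8 7 4 4 9] [0.4583 0.2803 0.088 ] zmap 0.98663074 exp 0.986 scene px [426.9 153.8] foot scene [422.8 181.9]
xl [417.  211.2] [ 8  6  7  7 32] [ 0.4616 -0.274   0.098 ] zmap 0.98110795 exp 0.983 scene px [219.2 210.1] foot scene [224.3 244.4]
jar [442.5 167.7] [  8   7  20  20 301] [ 0.5726 -0.3583  0.08  ] zmap 1.0226243 exp 1.025 scene px [196.7 259.9] foot scene [202.5 288.4]
```

View pics/sc_crop0.png

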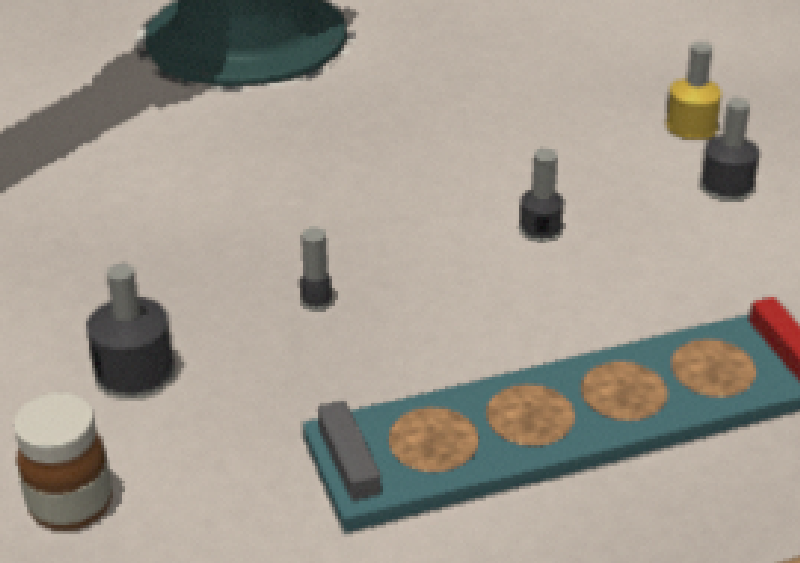

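Both views agree to within about 1 px (2–3 mm), and the pad spacing comes out at 74.9 mm. I'll turn the jaws across the row (tool x along the row, heading 83°) and start with XL.

>>> servo_tool --pt "0 0 0 0 0 -10 0.07" --pt "0 0 0 0 0 -10 0.07" --pt "0 0 0 0 0 -10 0.07" --pt "0 0 0 0 0 -10 0.07" --pt "0 0 0 0 0 -10 0.07" --pt "0 0 0 0 0 -10 0.07" --pt "0 0 0 0 0 0 0.07" --squeeze 25

```text
time_s: 0.98
ee_pos: [0.2571, -0.5939, 0.2287]
orientation: [0.736, 0.677, 0.001, -0.004]
force: [-0.6, 0.8, 0.0]
grip_width: 0.763
```

```bash
cat >> h.py <<'E'
from scipy.spatial.transform import Rotation as Ro
PUN={'s':(.4456,-.1141),'m':(.4397,.0979),'l':(.4583,.2828),'xl':(.4616,-.274)}
PAD={'s':(.6729,.1098),'m':(.6639,.0355),'l':(.6546,-.0387),'xl':(.6454,-.1129)}
def go(x,y,z,phi=82.9):
    s=get_state(); R=Ro.from_quat(s['orientation']).as_matrix(); p=np.array(s['ee_pos'])
    d=R.T@(np.array([x,y,z])-p)
    a=np.deg2rad(phi); T=np.array([[np.cos(a),np.sin(a),0],[np.sin(a),-np.cos(a),0],[0,0,-1.]])
    rv=np.rad2deg(Ro.from_matrix(R.T@T).as_rotvec())
    print('t',round(s['time_s'],2),'p',p.round(4),'F',np.round(s['force'],1),'gw',round(s['grip_width']*.0919,4),'| tool d mm',(d*1000).round(1),'rot',rv.round(1),'rows',np.ceil(np.linalg.norm(d)/.06))
E
python3 - <<'E'
from h import *
go(.4616,-.274,.23)
E
```

```text
t 0.97 p [ 0.2571 -0.5939  0.2287] F [-0.6  0.8  0. ] gw 0.0701 | tool d mm [335.7 177.5   0.5] rot [-0.3 -0.4  2.4] rows 7.0
```

>>> servo_tool --pt "0.042 0.022 0 0 0 0 0.07" --pt "0.042 0.022 0 0 0 0 0.07" --pt "0.042 0.022 0 0 0 0 0.07" --pt "0.042 0.022 0 0 0 0 0.07" --pt "0.042 0.022 0 0 0 0 0.07" --pt "0.042 0.022 0 0 0 0 0.07" --pt "0.042 0.022 0 0 0 2 0.07" --pt "0.03 0.015 0 0 0 0 0.07" --pt "0 0 0 0 0 0 0.07"

```text
time_s: 2.1
ee_pos: [0.4622, -0.2791, 0.2286]
orientation: [0.76, 0.65, 0.001, -0.005]
force: [-0.6, -0.8, -0.5]
grip_width: 0.758
```

Run:
```python
from h import *
go(.4616,-.274,.16)
f=shot('wrist','w1'); print(f['tool_from_camera'],f['fx'],f['cx'],f['cy'],f['k1'])
```

```text
t 2.1 p [ 0.4622 -0.2791  0.2286] F [-0.6 -0.8 -0.5] gw 0.0697 | tool d mm [ 4.4 -0.9 68.6] rot [-0.4 -0.5 -1.8] rows 2.0
[[-1.15715901e-03 -9.65700772e-01 -2.59654926e-01  7.36870274e-02]
 [ 9.99999124e-01 -9.50600844e-04 -9.21076417e-04  5.09844821e-04]
 [ 6.42656015e-04 -2.59655765e-01  9.65701026e-01 -1.50876813e-01]
 [ 0.00000000e+00  0.00000000e+00  0.00000000e+00  1.00000000e+00]] 308.1717323337958 314.7743015728441 209.8182075138494 -0.060074483614707866
```

View pics/w1.png

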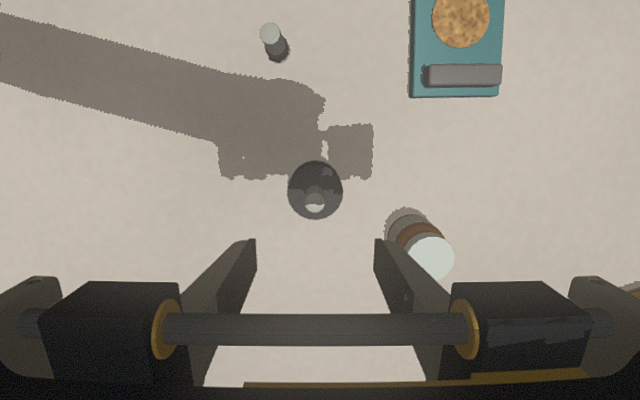

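The wrist view shows XL's shank top at about (315,208), centred between the jaws, with the jar to the right at (430,255). I'll measure it from here.

```bash
cat >> h.py <<'E'
def wfix(tag):
    f=dict(np.load(tag+'.npz')); T=f['tool_from_camera']; W=np.eye(4); W[:3,:3]=Ro.from_quat(f['q']).as_matrix(); W[:3,3]=f['ee']
    M=np.linalg.inv(W@T); f['R']=M[:3,:3]; f['t']=M[:3,3]; return f
def wblob(f,u,v,z,r=14,show=True):
    """bright shank top near u,v"""
    u,v=int(u),int(v); w=f['image'][v-r:v+r+1,u-r:u+r+1]
    zm=f['z_map'][v-r:v+r+1,u-r:u+r+1]
    vv,uu=np.mgrid[v-r:v+r+1,u-r:u+r+1]
    m=np.zeros(zm.shape,np.uint8)
    for i in range(zm.shape[0]):
        for j in range(zm.shape[1]):
            if zm[i,j]>0:
                o,d=ray(f,uu[i,j],vv[i,j]); m[i,j]=abs((o+d*zm[i,j])[2]-z)<.006
    k,l,s,c=cv2.connectedComponentsWithStats(m); i=1+np.argmax(s[1:,4]); p=c[i]+[u-r,v-r]
    X=onz(f,*p,z); print('px',p.round(1),'box',s[i],'X',X.round(4)); return X
E
python3 - <<'E'
from h import *
f=wfix('w1'); wblob(f,315,208,.098)
wblob(f,270,32,.068)
E
```

```text
px [314. 202.] box [  3   0  21  18 317] X [ 0.462  -0.2723  0.098 ]
px [269.9  33.9] box [  4   4  21  24 398] X [ 0.4451 -0.1142  0.068 ]
```

Wrist and top agree to within 2 mm. Descending on XL.

>>> servo_tool --pt "0.004 -0.001 0.04 0 0 -2 0.07" --pt "0 0 0.04 0 0 0 0.07" --pt "0 0 0.03 0 0 0 0.07" --pt "0 0 0.02 0 0 0 0.07" --pt "0 0 0.005 0 0 0 0.07" --pt "0 0 0 0 0 0 0.07"

```text
time_s: 2.9
ee_pos: [0.4548, -0.2864, 0.09]
orientation: [0.757, 0.654, -0.002, -0.004]
force: [0.7, -0.5, 0.4]
grip_width: 0.762
```

Run:
```python
from h import *
go(.4616,-.274,.083)
f=shot('wrist','w2')
```

```text
t 2.9 p [ 0.4548 -0.2864  0.09  ] F [ 0.7 -0.5  0.4] gw 0.0701 | tool d mm [13.2  4.9  7. ] rot [-0.4 -0.1 -1.2] rows 1.0
```

View pics/w2.png

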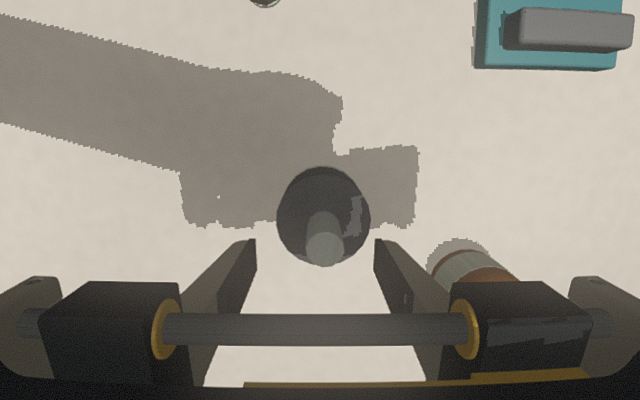

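The descent drifted about 13 mm sideways, and the picture agrees with the readout. Correcting.

>>> servo_tool --pt "0.013 0.005 0 0 0 0 0.07" --pt "0 0 0.004 0 0 0 0.07" --pt "0 0 0 0 0 0 0.07"

```text
time_s: 3.32
ee_pos: [0.4636, -0.274, 0.0882]
orientation: [0.757, 0.654, -0.001, -0.001]
force: [-0.3, 0.2, 0.5]
grip_width: 0.763
```

Run:
```python
from h import *
go(.4616,-.274,.083)
```

```text
t 3.33 p [ 0.4636 -0.274   0.0882] F [-0.3  0.2  0.5] gw 0.0701 | tool d mm [-0.3 -2.   5.2] rot [-0.2 -0.  -1.2] rows 1.0
```

>>> servo_tool --pt "0 -0.002 0.004 0 0 0 0.07" --pt "0 0 0 0 0 0 0.03" --pt "0 0 0 0 0 0 0.01" --pt "0 0 0 0 0 0 0.01" --pt "0 0 0 0 0 0 0.01" --pt "0 0 0 0 0 0 0.01" --pt "0 0 0 0 0 0 0.01" --squeeze 25

```text
time_s: 4.2
ee_pos: [0.4614, -0.274, 0.0841]
orientation: [0.757, 0.654, -0.001, -0.001]
force: [0.7, 0.4, -1.1]
grip_width: 0.211
```

Run:
```python
from h import *
go(.4616,-.274,.083)
```

```text
t 4.2 p [ 0.4614 -0.274   0.0841] F [ 0.7  0.4 -1.1] gw 0.0194 | tool d mm [0.1 0.2 1.1] rot [-0.2  0.  -1.3] rows 1.0
```

Gripped at 19 mm, so it has the shank. The foot offset puts TCP z on the pad at 0.104. Lifting.

>>> servo_tool --pt "0 0 -0.02 0 0 0 0.01" --pt "0 0 -0.04 0 0 0 0.01" --pt "0 0 -0.04 0 0 0 0.01" --pt "0 0 -0.03 0 0 0 0.01" --pt "0 0 0 0 0 0 0.01"

```text
time_s: 4.82
ee_pos: [0.4582, -0.2724, 0.2128]
orientation: [0.757, 0.654, -0.003, -0.007]
force: [-0.7, 0.4, -4.7]
grip_width: 0.207
```

Run:
```python
from h import *
go(*PAD['xl'],.215)
```

```text
t 4.83 p [ 0.4582 -0.2724  0.2128] F [-0.7  0.4 -4.7] gw 0.0191 | tool d mm [185.  162.   -3.7] rot [-0.8 -0.2 -1.3] rows 5.0
```

>>> servo_tool --pt "0.02 0.018 0 0 0 0 0.01" --pt "0.033 0.029 0 0 0 0 0.01" --pt "0.033 0.029 0 0 0 0 0.01" --pt "0.033 0.029 0 0 0 0 0.01" --pt "0.033 0.029 0 0 0 0 0.01" --pt "0.02 0.018 0 0 0 0 0.01" --pt "0.01 0.009 0 0 0 0 0.01" --pt "0 0 0 0 0 0 0.01"

```text
time_s: 5.82
ee_pos: [0.6382, -0.1117, 0.1889]
orientation: [0.758, 0.652, -0.012, -0.019]
force: [0.1, -0.3, -4.5]
grip_width: 0.209
```

Run:
```python
from h import *
go(*PAD['xl'],.124)
```

```text
t 5.83 p [ 0.6382 -0.1117  0.1889] F [ 0.1 -0.3 -4.5] gw 0.0192 | tool d mm [-0.5 10.2 64.5] rot [-2.5 -0.4 -1.5] rows 2.0
```

>>> servo_tool --pt "0 0.007 0.02 -2.5 -0.4 -1.4 0.01" --pt "0 0 0.02 0 0 0 0.01" --pt "0 0 0.015 0 0 0 0.01" --pt "0 0 0 0 0 0 0.01"

```text
time_s: 6.32
ee_pos: [0.6402, -0.1177, 0.1292]
orientation: [0.752, 0.659, -0.003, -0.001]
force: [-0.5, -0.6, -4.6]
grip_width: 0.21
```

Run:
```python
from h import *
go(*PAD['xl'],.108)
f=shot('wrist','w3')
```

```text
t 6.33 p [ 0.6402 -0.1177  0.1292] F [-0.5 -0.6 -4.6] gw 0.0193 | tool d mm [ 5.5  4.6 21.2] rot [-0.4  0.2 -0.4] rows 1.0
```

View pics/w3.png

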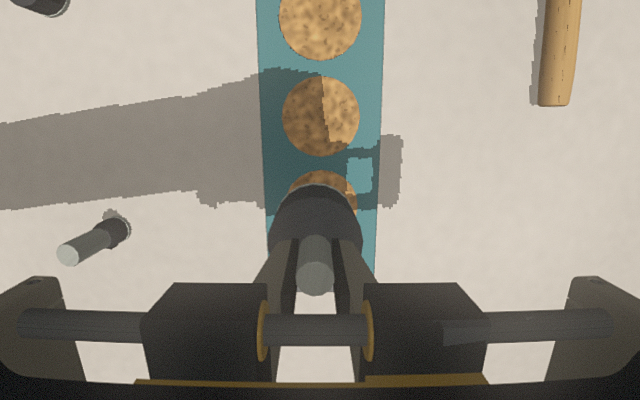

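The punch is held upright over pad d, and pads c and b show at (320,116) and (320,22). I'll correct the lateral offset while checking pad c's position in this view.

>>> servo_tool --pt "0.005 0.005 0.004 0 0 0 0.01" --pt "0 0 0.009 0 0 0 0.01" --pt "0 0 0 0 0 0 0.01"

```text
time_s: 6.75
ee_pos: [0.6482, -0.1132, 0.1178]
orientation: [0.752, 0.659, -0.002, 0.001]
force: [-0.1, 0.3, -3.4]
grip_width: 0.209
```

Run:
```python
from h import *
go(*PAD['xl'],.106)
f=wfix('w3'); hsv=cv2.cvtColor(f['image'],cv2.COLOR_BGR2HSV)
m=((hsv[...,0]<22)&(hsv[...,1]>90)).astype(np.uint8); n,l,s,c=cv2.connectedComponentsWithStats(m)
for i in range(1,n):
    if s[i,4]>1500: print(c[i].round(1),s[i],onz(f,*c[i],.02).round(4))
```

```text
t 6.75 p [ 0.6482 -0.1132  0.1178] F [-0.1  0.3 -3.4] gw 0.0192 | tool d mm [ 0.  -2.8 11.8] rot [-0.1  0.2 -0.4] rows 1.0
[319.8  26. ] [ 279    0   83   61 4148] [0.6634 0.03   0.02  ]
[559.2  50.5] [ 539    0   43  106 3518] [ 0.8529 -0.0082  0.02  ]
[320.4 115.7] [ 282   76   78   80 4816] [ 0.6553 -0.0365  0.02  ]
[341.3 381.8] [ 134  372  354   17 2551] [ 0.6432 -0.3043  0.02  ]
```

Pad c measures (0.655,-0.037), against (0.6546,-0.0387) from the top view. That agrees, so I'll lower it onto the pad.

>>> servo_tool --pt "0 -0.003 0.006 0 0 0 0.01" --pt "0 0 0.005 0 0 0 0.01" --pt "0 0 0.002 0 0 0 0.01" --pt "0 0 0 0 0 0 0.01"

```text
time_s: 7.25
ee_pos: [0.6452, -0.1129, 0.1043]
orientation: [0.752, 0.659, -0.002, 0.001]
force: [1.0, -0.0, -4.2]
grip_width: 0.21
```

Run:
```python
from h import *
go(*PAD['xl'],.104)
```

```text
t 7.25 p [ 0.6452 -0.1129  0.1043] F [ 1.  -0.  -4.2] gw 0.0193 | tool d mm [0.  0.2 0.3] rot [-0.1  0.2 -0.4] rows 1.0
```

>>> servo_tool --pt "0 0 0.002 0 0 0 0.01" --pt "0 0 0 0 0 0 0.01"

```text
time_s: 7.5
ee_pos: [0.6457, -0.1131, 0.1046]
orientation: [0.752, 0.659, -0.002, 0.001]
force: [0.2, 0.4, -4.3]
grip_width: 0.212
```

>>> servo_tool --pt "0 0 0.003 0 0 0 0.01" --pt "0 0 0.002 0 0 0 0.01"

```text
time_s: 7.75
ee_pos: [0.6463, -0.1135, 0.1041]
orientation: [0.752, 0.659, -0.002, 0.002]
force: [-5.5, -0.2, 8.5]
grip_width: 0.209
```

Contact: the force reversed to +8.5 N. Opening, then rising.

>>> servo_tool --pt "0 0 -0.001 0 0 0 0.01" --pt "0 0 0 0 0 0 0.03" --pt "0 0 0 0 0 0 0.06" --pt "0 0 0 0 0 0 0.06" --pt "0 0 0 0 0 0 0.06"

```text
time_s: 8.38
ee_pos: [0.6482, -0.1134, 0.1062]
orientation: [0.752, 0.659, -0.0, 0.004]
force: [-0.4, 0.8, -0.5]
grip_width: 0.625
```

>>> servo_tool --pt "0 0 -0.02 0 0 0 0.06" --pt "0 0 -0.04 0 0 0 0.06" --pt "0 0 -0.04 0 0 0 0.06" --pt "0 0 -0.03 0 0 0 0.06" --pt "0 0 0 0 0 0 0.06"

```text
time_s: 9.0
ee_pos: [0.6486, -0.1122, 0.2457]
orientation: [0.752, 0.659, 0.001, 0.005]
force: [0.7, 0.3, -0.4]
grip_width: 0.653
```

Run:
```python
from h import *
go(*PUN['l'],.23)
f=shot('wrist','w4')
```

```text
t 9.0 p [ 0.6486 -0.1122  0.2457] F [ 0.7  0.3 -0.4] gw 0.06 | tool d mm [ 366.6 -240.7   11.5] rot [ 0.6  0.3 -0.5] rows 8.0
```

View pics/w4.png

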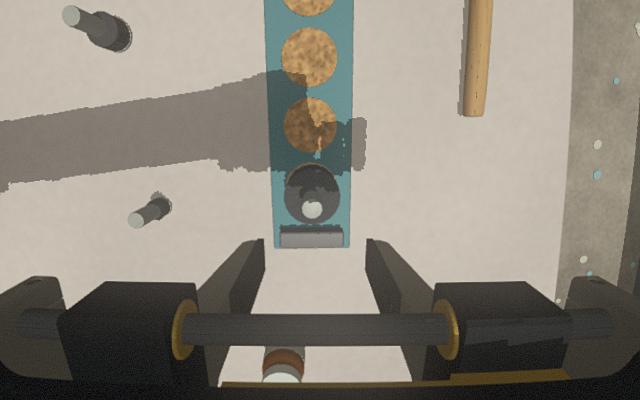

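XL stands centred on pad d at (312,195). Next is L.

>>> servo_tool --pt "0.03 -0.02 0 0 0 0 0.06" --pt "0.045 -0.03 0 0 0 0 0.06" --pt "0.045 -0.03 0 0 0 0 0.06" --pt "0.045 -0.03 0 0 0 0 0.06" --pt "0.045 -0.03 0 0 0 0 0.06" --pt "0.045 -0.03 0 0 0 0 0.06" --pt "0.045 -0.03 0 0 0 0 0.06" --pt "0.03 -0.02 0 0 0 0 0.06" --pt "0.02 -0.012 0 0 0 0 0.06" --pt "0 0 0 0 0 0 0.06"

```text
time_s: 10.3
ee_pos: [0.4514, 0.2732, 0.2298]
orientation: [0.752, 0.659, -0.008, -0.0]
force: [0.1, -0.2, 1.5]
grip_width: 0.653
```

Run:
```python
from h import *
go(*PUN['l'],.12)
f=shot('wrist','w5')
```

```text
t 10.3 p [0.4514 0.2732 0.2298] F [ 0.1 -0.2  1.5] gw 0.06 | tool d mm [ 11.8   6.8 109.6] rot [-0.6  0.7 -0.5] rows 2.0
```

View pics/w5.png

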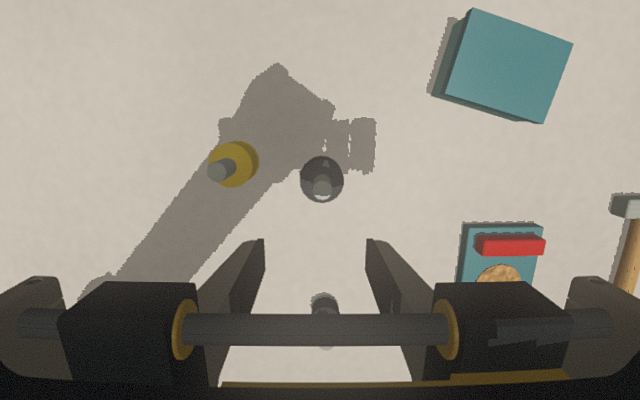

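L's shank is at (322,193) and the yellow look-alike at (230,165), to its left. I'll measure both.

Run:
```python
from h import *
f=wfix('w5')
wblob(f,322,192,.088,10); wblob(f,221,170,.088,12)
```

```text
px [321.5 189.8] box [  0   0  20  18 295] X [0.4584 0.2857 0.088 ]
px [217.6 171.6] box [  0   4  20  21 333] X [0.3617 0.3167 0.088 ]
```

>>> servo_tool --pt "0.012 0.007 0.02 0 0 0 0.06" --pt "0 0 0.04 0 0 0 0.06" --pt "0 0 0.03 0 0 0 0.06" --pt "0 0 0 0 0 0 0.06"

```text
time_s: 10.85
ee_pos: [0.4634, 0.2742, 0.1357]
orientation: [0.756, 0.654, -0.01, 0.002]
force: [-0.1, -0.2, 0.1]
grip_width: 0.653
```

Run:
```python
from h import *
go(.4585,.284,.115)
```

```text
t 10.85 p [0.4634 0.2742 0.1357] F [-0.1 -0.2  0.1] gw 0.06 | tool d mm [ 9.3 -6.1 20.6] rot [-0.6  1.  -1.2] rows 1.0
```

>>> servo_tool --pt "0.009 -0.006 0.005 -0.6 1 -1.2 0.06" --pt "0 0 0.025 0 0 0 0.06" --pt "0 0 0 0 0 0 0.06"

```text
time_s: 11.22
ee_pos: [0.4607, 0.2845, 0.1078]
orientation: [0.75, 0.662, 0.003, 0.0]
force: [-0.7, -0.1, 0.3]
grip_width: 0.653
```

Run:
```python
from h import *
go(.4585,.284,.073)
```

```text
t 11.22 p [0.4607 0.2845 0.1078] F [-0.7 -0.1  0.3] gw 0.06 | tool d mm [-0.9 -2.3 34.8] rot [ 0.3 -0.3 -0. ] rows 1.0
```

>>> servo_tool --pt "0 -0.002 0.015 0 0 0 0.06" --pt "0 0 0.012 0 0 0 0.06" --pt "0 0 0.003 0 0 0 0.06" --pt "0 0 0 0 0 0 0.06"

```text
time_s: 11.72
ee_pos: [0.4601, 0.2862, 0.0785]
orientation: [0.749, 0.662, 0.006, 0.001]
force: [-0.6, 0.5, -0.3]
grip_width: 0.655
```

Run:
```python
from h import *
go(.4585,.284,.073)
```

```text
t 11.72 p [0.4601 0.2862 0.0785] F [-0.6  0.5 -0.3] gw 0.0602 | tool d mm [-2.4 -1.3  5.5] rot [ 0.5 -0.4  0. ] rows 1.0
```

>>> servo_tool --pt "-0.003 -0.001 0.005 0.5 -0.4 0 0.06" --pt "0 0 0 0 0 0 0.03" --pt "0 0 0 0 0 0 0.01" --pt "0 0 0 0 0 0 0.01" --pt "0 0 0 0 0 0 0.01" --pt "0 0 0 0 0 0 0.01" --pt "0 0 0 0 0 0 0.01"

```text
time_s: 12.6
ee_pos: [0.459, 0.2834, 0.0738]
orientation: [0.749, 0.662, 0.001, -0.0]
force: [-0.7, 0.4, 0.7]
grip_width: 0.212
```

Run:
```python
from h import *
go(.4585,.284,.073)
```

```text
t 12.6 p [0.459  0.2834 0.0738] F [-0.7  0.4  0.7] gw 0.0195 | tool d mm [ 0.5 -0.6  0.8] rot [ 0.  -0.1  0. ] rows 1.0
```

L gripped; place TCP z is about 0.094. Lifting to 0.21.

>>> servo_tool --pt "0 0 -0.02 0 0 0 0.01" --pt "0 0 -0.04 0 0 0 0.01" --pt "0 0 -0.04 0 0 0 0.01" --pt "0 0 -0.035 0 0 0 0.01" --pt "0 0 0 0 0 0 0.01"

```text
time_s: 13.22
ee_pos: [0.4582, 0.2833, 0.2162]
orientation: [0.749, 0.663, 0.0, -0.0]
force: [0.3, 0.8, -2.4]
grip_width: 0.21
```

Run:
```python
from h import *
go(*PAD['l'],.22)
```

```text
t 13.22 p [0.4582 0.2833 0.2162] F [ 0.3  0.8 -2.4] gw 0.0193 | tool d mm [-295.6  234.2   -3.9] rot [ 0.  -0.   0.1] rows 7.0
```

>>> servo_tool --pt "-0.025 0.02 -0.003 0 0 0 0.01" --pt "-0.04 0.032 -0.003 0 0 0 0.01" --pt "-0.04 0.032 -0.003 0 0 0 0.01" --pt "-0.04 0.032 -0.003 0 0 0 0.01" --pt "-0.04 0.032 -0.003 0 0 0 0.01" --pt "-0.04 0.032 -0.003 0 0 0 0.01" --pt "-0.035 0.028 -0.003 0 0 0 0.01" --pt "-0.02 0.015 0 0 0 0 0.01" --pt "-0.01 0.008 0 0 0 0 0.01" --pt "0 0 0 0 0 0 0.01"

```text
time_s: 14.48
ee_pos: [0.6507, -0.0404, 0.227]
orientation: [0.746, 0.665, -0.006, -0.006]
force: [-0.3, 1.3, -3.8]
grip_width: 0.21
```

Run:
```python
from h import *
go(*PAD['l'],.13)
```

```text
t 14.47 p [ 0.6507 -0.0404  0.227 ] F [-0.3  1.3 -3.8] gw 0.0193 | tool d mm [ 2.3  5.4 96.9] rot [-1.   0.1  0.5] rows 2.0
```

>>> servo_tool --pt "0.002 0.005 0.02 -1 0 0.5 0.01" --pt "0 0 0.025 0 0 0 0.01" --pt "0 0 0.02 0 0 0 0.01" --pt "0 0 0 0 0 0 0.01"

```text
time_s: 14.98
ee_pos: [0.6535, -0.03, 0.1608]
orientation: [0.746, 0.666, 0.001, -0.001]
force: [-0.5, 0.5, -3.1]
grip_width: 0.212
```

Run:
```python
from h import *
go(*PAD['l'],.11)
```

```text
t 14.97 p [ 0.6535 -0.03    0.1608] F [-0.5  0.5 -3.1] gw 0.0195 | tool d mm [-8.6  2.1 50.8] rot [-0.  -0.1  0.6] rows 1.0
```

>>> servo_tool --pt "-0.008 0.002 0.01 0 0 0 0.01" --pt "0 0 0.02 0 0 0 0.01" --pt "0 0 0.01 0 0 0 0.01" --pt "0 0 0 0 0 0 0.01"

```text
time_s: 15.48
ee_pos: [0.6554, -0.0382, 0.1195]
orientation: [0.746, 0.666, 0.001, -0.0]
force: [0.2, 0.7, -2.3]
grip_width: 0.213
```

Run:
```python
from h import *
go(*PAD['l'],.094)
f=shot('wrist','w6')
```

```text
t 15.47 p [ 0.6554 -0.0382  0.1195] F [ 0.2  0.7 -2.3] gw 0.0196 | tool d mm [-0.7 -0.8 25.5] rot [ 0.1 -0.2  0.6] rows 1.0
```

View pics/w6.png

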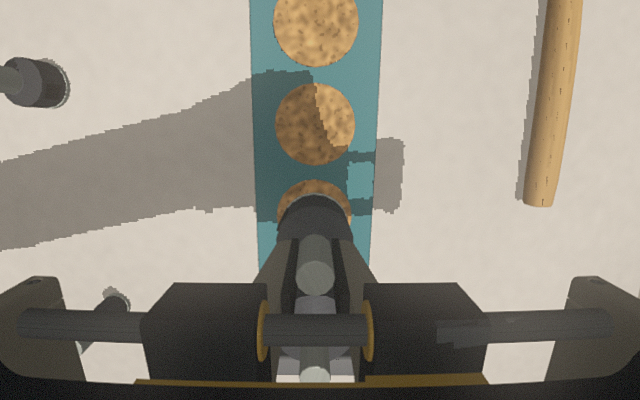

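L hangs upright over pad c, with XL still standing behind it at (315,375). Lowering to contact.

>>> servo_tool --pt "0 0 0.01 0 0 0 0.01" --pt "0 0 0.009 0 0 0 0.01" --pt "0 0 0.004 0 0 0 0.01" --pt "0 0 0 0 0 0 0.01"

```text
time_s: 16.02
ee_pos: [0.6564, -0.0378, 0.0962]
orientation: [0.746, 0.666, 0.002, 0.0]
force: [0.2, -0.7, -2.9]
grip_width: 0.21
```

Run:
```python
from h import *
go(*PAD['l'],.094)
```

```text
t 16.02 p [ 0.6564 -0.0378  0.0962] F [ 0.2 -0.7 -2.9] gw 0.0193 | tool d mm [-1.1 -1.7  2.2] rot [ 0.2 -0.2  0.6] rows 1.0
```

>>> servo_tool --pt "-0.001 -0.002 0.003 0 0 0 0.01" --pt "0 0 0.003 0 0 0 0.01"

```text
time_s: 16.27
ee_pos: [0.6552, -0.0382, 0.0936]
orientation: [0.746, 0.666, 0.003, 0.001]
force: [-10.0, -0.9, 26.2]
grip_width: 0.21
```

>>> servo_tool --pt "0 0 -0.001 0 0 0 0.01" --pt "0 0 0 0 0 0 0.03" --pt "0 0 0 0 0 0 0.05" --pt "0 0 0 0 0 0 0.06" --pt "0 0 0 0 0 0 0.06"

```text
time_s: 16.9
ee_pos: [0.6565, -0.0383, 0.0964]
orientation: [0.746, 0.666, 0.004, 0.003]
force: [1.1, -0.2, -0.7]
grip_width: 0.625
```

>>> servo_tool --pt "0 0 -0.02 0 0 0 0.06" --pt "0 0 -0.04 0 0 0 0.06" --pt "0 0 -0.04 0 0 0 0.06" --pt "0 0 -0.03 0 0 0 0.06" --pt "0 0 0 0 0 0 0.06"

```text
time_s: 17.52
ee_pos: [0.656, -0.038, 0.2355]
orientation: [0.746, 0.666, 0.006, 0.004]
force: [-0.2, 0.7, -0.1]
grip_width: 0.654
```

Run:
```python
from h import *
go(*PUN['m'],.2)
f=shot('wrist','w7')
```

```text
t 17.52 p [ 0.656  -0.038   0.2355] F [-0.2  0.7 -0.1] gw 0.0601 | tool d mm [ 110.7 -230.6   32.9] rot [ 0.7 -0.2  0.7] rows 5.0
```

View pics/w7.png

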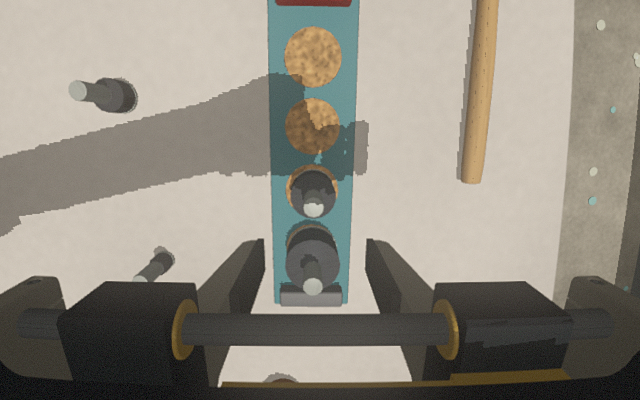

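L and XL stand upright on pads c and d, at (313,200) and (312,265). Now M, which is at (100,93).

>>> servo_tool --pt "0.015 -0.03 0 0.5 0 0.5 0.06" --pt "0.022 -0.045 0 0 0 0 0.06" --pt "0.022 -0.045 0 0 0 0 0.06" --pt "0.022 -0.045 0 0 0 0 0.06" --pt "0.015 -0.035 0 0 0 0 0.06" --pt "0.01 -0.02 0 0 0 0 0.06" --pt "0.005 -0.01 0 0 0 0 0.06" --pt "0 0 0 0 0 0 0.06"

```text
time_s: 18.58
ee_pos: [0.43, 0.1017, 0.2271]
orientation: [0.749, 0.662, -0.003, -0.004]
force: [-0.1, -0.8, -0.3]
grip_width: 0.651
```

Run:
```python
from h import *
go(*PUN['m'],.11)
f=shot('wrist','w8')
f=wfix('w8'); print(proj(f,np.array([.4397,.0979,.078]))); u,v=proj(f,np.array([.4397,.0979,.078])); wblob(f,u,v,.078,16)
```

```text
t 18.57 p [0.43   0.1017 0.2271] F [-0.1 -0.8 -0.3] gw 0.0599 | tool d mm [ -2.7  11.3 117. ] rot [-0.6 -0.1  0. ] rows 2.0
(np.float64(326.0986612316607), np.float64(205.7338812861217))
px [325.9 202.5] box [  6   4  20  20 304] X [0.4398 0.1013 0.078 ]
```

View pics/w8.png

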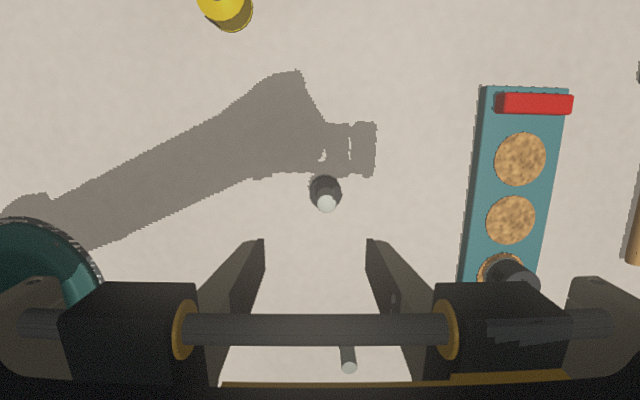

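M is at (325,203), in front of the open jaws.

>>> servo_tool --pt "-0.003 0.011 0.02 -0.6 0 0 0.06" --pt "0 0 0.04 0 0 0 0.06" --pt "0 0 0.04 0 0 0 0.06" --pt "0 0 0.01 0 0 0 0.06" --pt "0 0 0 0 0 0 0.06"

```text
time_s: 19.25
ee_pos: [0.4484, 0.0941, 0.1147]
orientation: [0.753, 0.659, 0.003, 0.001]
force: [1.0, 0.5, 0.8]
grip_width: 0.657
```

Run:
```python
from h import *
go(.4397,.0985,.063)
```

```text
t 19.25 p [0.4484 0.0941 0.1147] F [1.  0.5 0.8] gw 0.0603 | tool d mm [ 3.  -9.4 51.6] rot [ 0.3 -0.2 -0.5] rows 1.0
```

>>> servo_tool --pt "0.003 -0.009 0.01 0 0 0 0.06" --pt "0 0 0.02 0 0 0 0.06" --pt "0 0 0.015 0 0 0 0.06" --pt "0 0 0 0 0 0 0.06"

```text
time_s: 19.75
ee_pos: [0.442, 0.0994, 0.0711]
orientation: [0.753, 0.658, 0.006, 0.003]
force: [0.1, 0.1, 0.8]
grip_width: 0.654
```

Run:
```python
from h import *
go(.4397,.0985,.063)
```

```text
t 19.75 p [0.442  0.0994 0.0711] F [0.1 0.1 0.8] gw 0.0601 | tool d mm [-1.3 -2.3  8.1] rot [ 0.7 -0.3 -0.6] rows 1.0
```

>>> servo_tool --pt "-0.001 -0.002 0.007 0.7 -0.3 -0.6 0.06" --pt "0 0 0.001 0 0 0 0.03" --pt "0 0 0 0 0 0 0.01" --pt "0 0 0 0 0 0 0.01" --pt "0 0 0 0 0 0 0.01" --pt "0 0 0 0 0 0 0.01" --pt "0 0 0 0 0 0 0.01"

```text
time_s: 20.62
ee_pos: [0.4408, 0.0989, 0.064]
orientation: [0.749, 0.662, 0.0, 0.001]
force: [0.7, -0.5, -1.5]
grip_width: 0.209
```

Run:
```python
from h import *
go(.4397,.0985,.063)
```

```text
t 20.62 p [0.4408 0.0989 0.064 ] F [ 0.7 -0.5 -1.5] gw 0.0192 | tool d mm [-0.5 -1.1  1. ] rot [0.1 0.  0.1] rows 1.0
```

Gripped; M's place TCP z is about 0.084.

>>> servo_tool --pt "0 0 -0.02 0 0 0 0.01" --pt "0 0 -0.04 0 0 0 0.01" --pt "0 0 -0.04 0 0 0 0.01" --pt "0 0 -0.035 0 0 0 0.01" --pt "0 0 0 0 0 0 0.01"

```text
time_s: 21.25
ee_pos: [0.4392, 0.0986, 0.2014]
orientation: [0.749, 0.663, -0.001, -0.001]
force: [0.2, -0.3, -1.9]
grip_width: 0.211
```

Run:
```python
from h import *
go(*PAD['m'],.21)
```

```text
t 21.25 p [0.4392 0.0986 0.2014] F [ 0.2 -0.3 -1.9] gw 0.0194 | tool d mm [-35.2 230.7  -9.1] rot [-0.1  0.1  0.1] rows 4.0
```

>>> servo_tool --pt "-0.004 0.025 -0.005 0 0 0 0.01" --pt "-0.006 0.042 -0.005 0 0 0 0.01" --pt "-0.006 0.042 -0.005 0 0 0 0.01" --pt "-0.006 0.042 -0.005 0 0 0 0.01" --pt "-0.006 0.04 -0.004 0 0 0 0.01" --pt "-0.004 0.025 0 0 0 0 0.01" --pt "-0.001 0.01 0 0 0 0 0.01" --pt "0 0 0 0 0 0 0.01"

```text
time_s: 22.25
ee_pos: [0.6582, 0.035, 0.2084]
orientation: [0.748, 0.663, -0.011, -0.006]
force: [-0.3, 0.3, -2.9]
grip_width: 0.214
```

Run:
```python
from h import *
go(*PAD['m'],.12)
```

```text
t 22.25 p [0.6582 0.035  0.2084] F [-0.3  0.3 -2.9] gw 0.0197 | tool d mm [ 2.   7.7 88.3] rot [-1.4  0.5  0.2] rows 2.0
```

>>> servo_tool --pt "0.001 0.005 0.02 -1.4 0.5 0.2 0.01" --pt "0 0 0.025 0 0 0 0.01" --pt "0 0 0.015 0 0 0 0.01" --pt "0 0 0 0 0 0 0.01"

```text
time_s: 22.75
ee_pos: [0.6586, 0.0376, 0.1459]
orientation: [0.748, 0.663, -0.001, -0.001]
force: [0.3, -0.6, -2.2]
grip_width: 0.21
```

Run:
```python
from h import *
go(*PAD['m'],.10)
```

```text
t 22.75 p [0.6586 0.0376 0.1459] F [ 0.3 -0.6 -2.2] gw 0.0193 | tool d mm [-1.4  5.6 45.8] rot [-0.1  0.   0.2] rows 1.0
```

>>> servo_tool --pt "-0.001 0.005 0.01 0 0 0 0.01" --pt "0 0 0.02 0 0 0 0.01" --pt "0 0 0.008 0 0 0 0.01" --pt "0 0 0 0 0 0 0.01"

```text
time_s: 23.25
ee_pos: [0.6644, 0.0362, 0.1067]
orientation: [0.748, 0.663, -0.0, -0.0]
force: [0.5, 0.7, -2.9]
grip_width: 0.216
```

Run:
```python
from h import *
go(*PAD['m'],.084)
```

```text
t 23.25 p [0.6644 0.0362 0.1067] F [ 0.5  0.7 -2.9] gw 0.0198 | tool d mm [-0.7 -0.4 22.7] rot [-0.   0.   0.2] rows 1.0
```

>>> servo_tool --pt "-0.001 0 0.01 0 0 0 0.01" --pt "0 0 0.008 0 0 0 0.01" --pt "0 0 0.003 0 0 0 0.01" --pt "0 0 0 0 0 0 0.01"

```text
time_s: 23.75
ee_pos: [0.6647, 0.0351, 0.0847]
orientation: [0.748, 0.663, 0.0, 0.0]
force: [-0.4, 0.9, -3.1]
grip_width: 0.212
```

Run:
```python
from h import *
go(*PAD['m'],.084)
```

```text
t 23.75 p [0.6647 0.0351 0.0847] F [-0.4  0.9 -3.1] gw 0.0195 | tool d mm [ 0.3 -0.8  0.7] rot [0.  0.  0.2] rows 1.0
```

>>> servo_tool --pt "0 0 0.002 0 0 0 0.01" --pt "0 0 0.002 0 0 0 0.01"

```text
time_s: 24.0
ee_pos: [0.6652, 0.0354, 0.084]
orientation: [0.748, 0.663, 0.0, 0.001]
force: [-6.0, -1.4, 12.8]
grip_width: 0.215
```

Contact at 12.8 N. Releasing and rising.

>>> servo_tool --pt "0 0 -0.001 0 0 0 0.01" --pt "0 0 0 0 0 0 0.03" --pt "0 0 0 0 0 0 0.05" --pt "0 0 0 0 0 0 0.06" --pt "0 0 0 0 0 0 0.06"

```text
time_s: 24.62
ee_pos: [0.6666, 0.0357, 0.0866]
orientation: [0.748, 0.663, 0.002, 0.002]
force: [-0.3, -0.0, 0.4]
grip_width: 0.624
```

>>> servo_tool --pt "0 0 -0.02 0 0 0 0.06" --pt "0 0 -0.04 0 0 0 0.06" --pt "0 0 -0.04 0 0 0 0.06" --pt "0 0 -0.04 0 0 0 0.06" --pt "0 0 0 0 0 0 0.06"

```text
time_s: 25.25
ee_pos: [0.6667, 0.0366, 0.2364]
orientation: [0.748, 0.663, 0.004, 0.003]
force: [0.1, 0.6, -0.2]
grip_width: 0.649
```

Run:
```python
from h import *
go(*PUN['s'],.2)
f=shot('wrist','w9')
```

```text
t 25.25 p [0.6667 0.0366 0.2364] F [ 0.1  0.6 -0.2] gw 0.0596 | tool d mm [-176.1 -201.8   34.4] rot [ 0.5 -0.1  0.2] rows 5.0
```

View pics/w9.png

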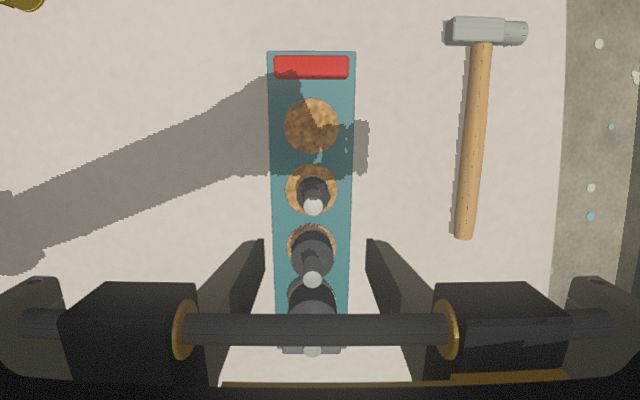

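M, L and XL stand in order, and the pad next to the red block is free. Now S.

>>> servo_tool --pt "-0.025 -0.029 0 0.5 0 0 0.06" --pt "-0.035 -0.04 0 0 0 0 0.06" --pt "-0.035 -0.04 0 0 0 0 0.06" --pt "-0.035 -0.04 0 0 0 0 0.06" --pt "-0.025 -0.028 0 0 0 0 0.06" --pt "-0.012 -0.014 0 0 0 0 0.06" --pt "-0.009 -0.01 0 0 0 0 0.06" --pt "0 0 0 0 0 0 0.06"

```text
time_s: 26.3
ee_pos: [0.4324, -0.1187, 0.2287]
orientation: [0.748, 0.663, -0.005, -0.007]
force: [0.5, 0.2, 0.3]
grip_width: 0.653
```

Run:
```python
from h import *
go(*PUN['s'],.11)
f=shot('wrist','w10')
f=wfix('w10'); u,v=proj(f,np.array([.4456,-.1141,.068])); print(u,v); wblob(f,u,v,.068,16)
```

```text
t 26.3 p [ 0.4324 -0.1187  0.2287] F [0.5 0.2 0.3] gw 0.06 | tool d mm [  6.   14.6 118.5] rot [-0.9 -0.1  0.2] rows 2.0
329.2827773537789 194.90256924384914
px [327.8 192.9] box [  6   6  19  19 287] X [ 0.4443 -0.1118  0.068 ]
```

>>> servo_tool --pt "0.006 0.01 0.02 -0.9 0 0 0.06" --pt "0 0 0.04 0 0 0 0.06" --pt "0 0 0.04 0 0 0 0.06" --pt "0 0 0.01 0 0 0 0.06" --pt "0 0 0 0 0 0 0.06"

```text
time_s: 26.98
ee_pos: [0.4494, -0.1094, 0.1168]
orientation: [0.746, 0.666, 0.003, 0.0]
force: [-0.2, 0.6, -0.4]
grip_width: 0.655
```

Run:
```python
from h import *
go(.445,-.1135,.053)
```

```text
t 26.98 p [ 0.4494 -0.1094  0.1168] F [-0.2  0.6 -0.4] gw 0.0602 | tool d mm [-4.8 -4.2 63.8] rot [ 0.3 -0.3  0.6] rows 2.0
```

>>> servo_tool --pt "-0.005 -0.004 0.01 0 0 0 0.06" --pt "0 0 0.025 0 0 0 0.06" --pt "0 0 0.02 0 0 0 0.06" --pt "0 0 0 0 0 0 0.06"

```text
time_s: 27.48
ee_pos: [0.4482, -0.1159, 0.0638]
orientation: [0.747, 0.665, 0.005, 0.004]
force: [0.2, 0.2, 0.4]
grip_width: 0.655
```

Run:
```python
from h import *
go(.445,-.1135,.053)
```

```text
t 27.48 p [ 0.4482 -0.1159  0.0638] F [0.2 0.2 0.4] gw 0.0601 | tool d mm [ 2.  -3.6 10.8] rot [ 0.8 -0.1  0.5] rows 1.0
```

>>> servo_tool --pt "0.002 -0.004 0.007 0.8 0 0.4 0.06" --pt "0 0 0.003 0 0 0 0.06" --pt "0 0 0 0 0 0 0.04" --pt "0 0 0 0 0 0 0.01" --pt "0 0 0 0 0 0 0.01" --pt "0 0 0 0 0 0 0.01" --pt "0 0 0 0 0 0 0.01" --pt "0 0 0 0 0 0 0.01"

```text
time_s: 28.48
ee_pos: [0.4461, -0.1142, 0.056]
orientation: [0.749, 0.662, 0.002, 0.001]
force: [-1.1, -0.4, 0.1]
grip_width: 0.21
```

Run:
```python
from h import *
go(.445,-.1135,.053)
```

```text
t 28.48 p [ 0.4461 -0.1142  0.056 ] F [-1.1 -0.4  0.1] gw 0.0193 | tool d mm [ 0.5 -1.2  3. ] rot [ 0.2 -0.   0.1] rows 1.0
```

>>> servo_tool --pt "0 0 -0.02 0 0 0 0.01" --pt "0 0 -0.04 0 0 0 0.01" --pt "0 0 -0.045 0 0 0 0.01" --pt "0 0 -0.04 0 0 0 0.01" --pt "0 0 0 0 0 0 0.01"

```text
time_s: 29.1
ee_pos: [0.4447, -0.1139, 0.2039]
orientation: [0.749, 0.662, 0.001, -0.0]
force: [0.4, -0.2, -1.6]
grip_width: 0.211
```

Run:
```python
from h import *
go(*PAD['s'],.21)
```

```text
t 29.1 p [ 0.4447 -0.1139  0.2039] F [ 0.4 -0.2 -1.6] gw 0.0194 | tool d mm [249.9 199.2  -5.5] rot [ 0.  -0.1  0.1] rows 6.0
```

>>> servo_tool --pt "0.025 0.02 -0.005 0 0 0 0.01" --pt "0.04 0.032 -0.005 0 0 0 0.01" --pt "0.04 0.032 -0.005 0 0 0 0.01" --pt "0.04 0.032 -0.005 0 0 0 0.01" --pt "0.04 0.032 -0.005 0 0 0 0.01" --pt "0.03 0.024 -0.003 0 0 0 0.01" --pt "0.02 0.015 0 0 0 0 0.01" --pt "0.01 0.008 0 0 0 0 0.01" --pt "0 0 0 0 0 0 0.01"

```text
time_s: 30.22
ee_pos: [0.6685, 0.1082, 0.2152]
orientation: [0.751, 0.661, -0.009, -0.006]
force: [0.4, -0.0, -0.8]
grip_width: 0.208
```

Run:
```python
from h import *
go(*PAD['s'],.12)
```

```text
t 30.23 p [0.6685 0.1082 0.2152] F [ 0.4 -0.  -0.8] gw 0.0191 | tool d mm [ 2.6  6.2 95. ] rot [-1.2  0.3 -0.2] rows 2.0
```

>>> servo_tool --pt "0.002 0.005 0.02 -1.2 0.3 0 0.01" --pt "0 0 0.03 0 0 0 0.01" --pt "0 0 0.02 0 0 0 0.01" --pt "0 0 0 0 0 0 0.01"

```text
time_s: 30.72
ee_pos: [0.6714, 0.1042, 0.1422]
orientation: [0.752, 0.659, -0.002, 0.001]
force: [-0.6, 0.5, -0.6]
grip_width: 0.206
```

Run:
```python
from h import *
go(*PAD['s'],.095)
```

```text
t 30.73 p [0.6714 0.1042 0.1422] F [-0.6  0.5 -0.6] gw 0.0189 | tool d mm [ 5.9  0.8 47.2] rot [-0.1  0.2 -0.5] rows 1.0
```

>>> servo_tool --pt "0.006 0.001 0.01 0 0 0 0.01" --pt "0 0 0.02 0 0 0 0.01" --pt "0 0 0.012 0 0 0 0.01" --pt "0 0 0 0 0 0 0.01"

```text
time_s: 31.22
ee_pos: [0.6742, 0.1103, 0.0992]
orientation: [0.752, 0.659, -0.001, 0.001]
force: [-0.4, 0.3, -0.4]
grip_width: 0.212
```

Run:
```python
from h import *
go(*PAD['s'],.076)
```

```text
t 31.23 p [0.6742 0.1103 0.0992] F [-0.4  0.3 -0.4] gw 0.0195 | tool d mm [-0.6 -1.3 23.2] rot [ 0.1  0.2 -0.5] rows 1.0
```

>>> servo_tool --pt "0 -0.001 0.01 0 0 0 0.01" --pt "0 0 0.008 0 0 0 0.01" --pt "0 0 0.003 0 0 0 0.01" --pt "0 0 0 0 0 0 0.01"

```text
time_s: 31.72
ee_pos: [0.6737, 0.1104, 0.0773]
orientation: [0.752, 0.659, -0.0, 0.002]
force: [0.0, -0.7, -1.5]
grip_width: 0.206
```

Run:
```python
from h import *
go(*PAD['s'],.076)
```

```text
t 31.73 p [0.6737 0.1104 0.0773] F [ 0.  -0.7 -1.5] gw 0.019 | tool d mm [-0.7 -0.7  1.3] rot [ 0.1  0.1 -0.5] rows 1.0
```

>>> servo_tool --pt "0 0 0.002 0 0 0 0.01" --pt "0 0 0.002 0 0 0 0.01"

```text
time_s: 31.98
ee_pos: [0.6743, 0.1107, 0.0759]
orientation: [0.752, 0.659, 0.0, 0.002]
force: [-5.4, -1.7, 15.5]
grip_width: 0.212
```

>>> servo_tool --pt "0 0 -0.001 0 0 0 0.01" --pt "0 0 0 0 0 0 0.03" --pt "0 0 0 0 0 0 0.05" --pt "0 0 0 0 0 0 0.06" --pt "0 0 0 0 0 0 0.06"

```text
time_s: 32.6
ee_pos: [0.6752, 0.1108, 0.078]
orientation: [0.752, 0.659, 0.001, 0.003]
force: [-0.3, 0.1, 0.1]
grip_width: 0.624
```

>>> servo_tool --pt "0 0 -0.02 0 0 0 0.06" --pt "0 0 -0.04 0 0 0 0.06" --pt "0 0 -0.04 0 0 0 0.06" --pt "0 0 -0.04 0 0 0 0.06" --pt "0 -0.03 0 0 0 0 0.06" --pt "0 -0.05 0 0 0 0 0.06" --pt "0 -0.05 0 0 0 0 0.06" --pt "0 -0.05 0 0 0 0 0.06" --pt "0 -0.03 0 0 0 0 0.06" --pt "0 -0.015 0 0 0 0 0.06" --pt "0 0 0 0 0 0 0.06"

```text
time_s: 33.98
ee_pos: [0.4482, 0.1442, 0.2335]
orientation: [0.752, 0.659, 0.008, 0.008]
force: [-0.3, -0.1, 0.4]
grip_width: 0.658
```

Run:
```python
from h import *
go(.4,.1,.24)
f=shot('top','top1'); g=shot('scene','scene1')
cv2.imwrite('pics/fin.png',np.vstack([cv2.resize(f['image'][115:200,210:400],(760,340)),cv2.resize(g['image'][200:305,270:475],(760,260*1))[:260]]))
cv2.imwrite('pics/fin_full.png',f['image'])
```

```text
t 33.98 p [0.4482 0.1442 0.2335] F [-0.3 -0.1  0.4] gw 0.0604 | tool d mm [-50.1 -41.8  -7.5] rot [ 1.4 -0.1 -0.4] rows 2.0
```

View pics/fin.png

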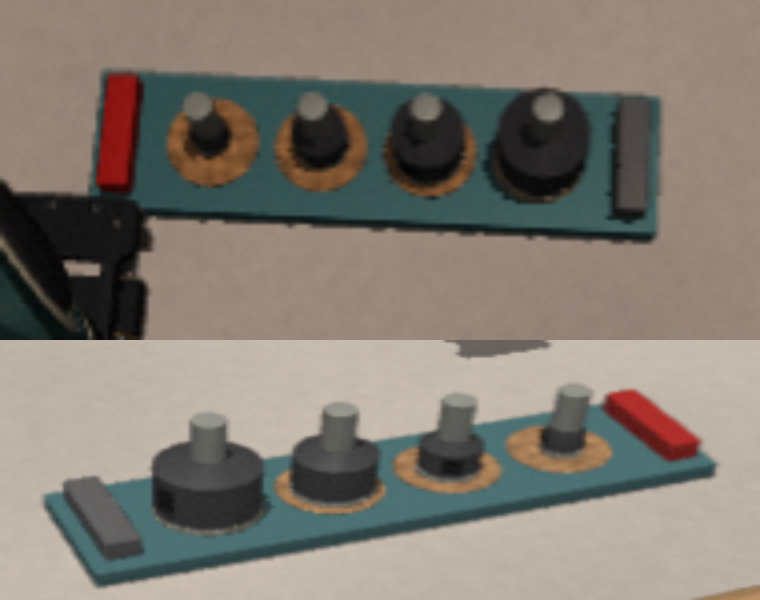

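View pics/scene1.png

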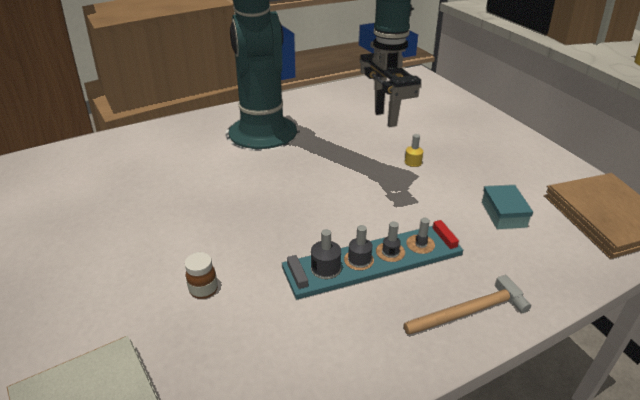

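All four stand in order. One numeric check of the shank tops and the jar before handing in.

Run:
```python
from h import *
f=dict(np.load('top1.npz'))
for n,h in (('s',.088),('m',.098),('l',.108),('xl',.118)):
    X0=np.array([*PAD[n],h]); u,v=map(lambda a:int(round(a)),proj(f,X0)); r=7
    w=f['image'][v-r:v+r+1,u-r:u+r+1].astype(int)
    m=((w[...,1]>85)&(abs(w[...,2]-w[...,0])<25)).astype(np.uint8)
    k,l,s,c=cv2.connectedComponentsWithStats(m); i=1+np.argmax(s[1:,4]); X=onz(f,*(c[i]+[u-r,v-r]),h)
    print(n,s[i,2:],'offset mm',((X-X0)[:2]*1000).round(1))
w=f['image'][167-16:167+17,441-16:441+17].astype(int); m=((w[...,1]>90)&(w[...,2]-w[...,0]<18)).astype(np.uint8)
k,l,s,c=cv2.connectedComponentsWithStats(m); i=1+np.argmax(s[1:,4]); print('jar',onz(f,*(c[i]+[425,151]),.08).round(4),'was .5726 -.3583')
print(get_state()['dq'])
```

```text
s [ 7  7 38] offset mm [2.6 0. ]
m [ 8  7 41] offset mm [ 2.5 -1.2]
l [ 7  7 41] offset mm [1.9 0.7]
xl [ 7  6 37] offset mm [ 1.2 -1.8]
jar [ 0.5725 -0.3579  0.08  ] was .5726 -.3583
[ 0.00127878  0.01988466  0.00998979 -0.00629208 -0.00016882  0.0002238
 -0.00122132]
```

```bash
python3 -c "
from rig import *
print(finish_job())"
```

```text
the job is handed in; nothing more can be done
None
```

I stood the 26, 38, 50 and 62 mm punches on the four pads in that order, counted from the red block, and handed the job in at about 34 s of the 106 s allowed.

- **Placing:** I gripped each punch by its shank and lowered it until the force showed contact. I then released it and backed the arm clear of the rack.
- **Final checks:** In the last pictures all four punches stand upright. In the top view their shank tops are within about 3 mm of their pad centres. The jar had moved less than 1 mm by the same measurement.
- **What went off:** The arm drifted up to about 13 mm sideways during long moves; I corrected this each time before gripping or lowering. Contact forces on placing reached 26 N, below the limits. No check failed at the end.
- **Disagreement between views:** The top, wrist and scene cameras differed by about 2–3 mm throughout.

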